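# Start the last coach screw of a filtration rack

## Robot

A 6-joint arm with a two-finger parallel gripper is mounted at the origin on the work surface. World frame = base frame: x ahead of the robot, y to its left, z up, the work surface at z = 0. Lengths are in m, angles in rad, forces in N, time in s.
With the tool pointing down it reaches from about 0.3 to 0.75 m from the base axis. Payload 8.5 kg.
Tool frame: the origin (TCP) lies between the finger pads; the fingertips stand 22 mm ahead of it and the grasp point (between the pads) lies 3 mm ahead of it; z points along the fingers, y is the line along which they close (so a half turn about z gives the same grasp; the last joint's range is limited). The gripper opens to 85 mm and grips with 20 to 120 N. Pads are 22 mm wide; open, the fingers measure 114 mm over their backs; the gripper's body (76 mm by 85 mm) begins 54 mm behind the grasp point. The pads swing forward as they close: fully open they stand 13 mm farther back than shut.
Start: joints at [0.985, 0.381, 1.297, -0, 1.464, -0.215], TCP at [0.199, 0.513, 0.232] pointing down, gripper open.
Joint ranges: [-3.11, 3.11], [-0.89, 2.33], [0.22, 2.48], [-1.42, 4.56], [0.17, 2.85], [-2.88, 2.88]. Speed limits (rad/s): [2.39, 2.39, 3.14, 3.14, 3.14, 3.14].

## Interface

Orientations are given as a rotation vector (axis times angle).
In Python, from workcell import bot, kin, read_state, grab_frame, find_in, masks_of, pinpoint gives the robot as it stands. The module is installed in compiled form; this text tells all that it offers. Calls block until the motion is done:
- bot.goto(position, orientation): joint-space move of the TCP to a pose.
- bot.line_to(position, rate=0.15, attitude=None): straight line of the TCP; attitude=None keeps the orientation; rate is the mean speed in m/s.
- bot.movej(angles): joint-space move.
- bot.open_gripper() and bot.close_gripper(f_grip=None): open the fingers fully, or close them until they stop; f_grip is the grip in N (None keeps the last).
- bot.wait(seconds).
- kin.inverse_kinematics(position, orientation): joint angles nearest the present ones, or None.
- read_state(): the state.
- grab_frame(name): name is "scene" or "top" or "wrist"; returns a dict with "img" (480x640x3 uint8, red, green, blue), "depth" (480x640 float32, m along the optical axis (not along the pixel's ray), 0 where there is no reading), "intrinsics" (3x3 intrinsics, pixels), "view" (4x4, takes a point from world to camera coordinates); the wrist camera has in their place "tool_from_camera" (4x4, takes a point from camera to tool coordinates, whose origin is the TCP and whose axes are the flange's). Camera axes: x right, y up, looking along -z (the intrinsics and any distortion apply to the point x, -y, -z); pixel columns grow to the right and rows downward; lengths in m; the calibration is good to about 2 mm. The wrist camera is an equidistant fisheye: a pixel r from the principal point sees the ray r / f radians off the axis. A picture is of the moment at which its call begins: read the wrist's pose just before it.
A pose or a line that the arm cannot do raises bot.IKError and nothing moves.
- bot.finish_job(): hands the job in; it is judged then, once.
Trained networks look in a picture, given as the dict that the camera call returned (one of the last four; its "shot" number tells which), for a name from the list of things; names that differ only in an ending like _2 or _b are one class to them, and where a whole thing is asked for, a point or a joint stands for the part that bears it (a point fixed in the world has none). Each returns a list of dicts, best first, with "score" (0 to 1); they miss things now and then, are a little off and sometimes report something else, mostly with a low value. They report only what shows in the picture. A call takes as long as a camera call. They do not tell look-alikes from the thing itself.
- find_in(picture, name): "at" ([x, y, z] in m, in the coordinates of the camera as it stood for that picture, good to about 4 mm: the middle of the surface that is visible of it).
- masks_of(picture, name): "region" (480x640 bool, what is visible of it).
- pinpoint(picture, name): "at" ([x, y, z] in m, in the coordinates of the camera as it stood for that picture, good to about 4 mm: a listed point, or the origin of a listed thing).
The state is a dict: "clock": time; "qpos": joint angles; "joint_velocities": joint speeds; "joint_torque": joint torques, N m; "tool_pos": TCP position; "tcp_rot": TCP orientation; "contact_force": force on the tool from outside, world axes, zero at the start; "wrist_torque": the same for the moment, N m; "width": opening from 0.0 (shut) to 1.0 (fully open); "finger_force": force on a finger pad.
Only numpy, scipy, OpenCV 4.12 (cv2) and the standard library are available. Lean on these libraries where they do the work, as an engineer would, in place of code of your own. Each camera call takes 0.05 s, during which the arm holds its last target. There are 200 camera calls.

## Task

The glass filtration rack is being fixed to its plywood board and one hexagon-head coach screw still stands loose in its pilot hole. Take the big nut driver from the steel stand, push it firmly down on the screw and turn clockwise about one full turn so that the screw cuts its first thread, but push no harder than about 3.5 kg (35 N) or the ply splits. Do not drive it home; hang the driver back in the hole of the stand it came from, and leave the glass and everything else on the bench alone.

Things in the scene. Friction and masses are not known exactly. Their poses are not given: they have to be found in the camera images.
- screw_head (a point): top centre of the head of the standing coach screw: bright steel hexagon 17 mm across flats, 7 mm high, on a 10 mm shank. Underside of the head 38 to 42 mm above the steel foot flange; the three other screws are down on their flanges. z up along the screw, x square to a flat of the hexagon (repeats every 60 degrees). It stays upright and turns freely
- screw_hole (a point): the standing screw's hole, on the top of the flange (z up). The screw is loose in it: pressed with over 2 N it sinks 1 to 5 mm (differs each time) until its point meets the wood. From there the wood under the point gives springily by about 1 mm per 20 N
- thread_turn (a joint): turn of thread cut into the wood, rad, growing clockwise: 0 at first, 6.28 is one full thread (the screw sinks 4.5 mm per turn). The thread bites only while the screw is turned clockwise (from above) under a firm push, at least 11 to 16 N (differs each time), and takes 0.16 N m; with less the screw spins on the spot. The push must follow it down; 18 to 25 N is good
- driver_grip (a point): centre of the big nut driver's handle; it hangs upright in a hole of the stand. Black hexagonal handle 36 mm across flats, 60 mm long; grip two opposite flats. z up along the driver, x square to a flat of handle and socket alike. Round 40 mm guard 30 to 36 mm below this point, then a 12 mm shaft and a 27 mm socket, mouth 111 mm below this point. 0.22 kg
- driver_mouth (a point): centre of the mouth of the big driver's socket, its lowest point. Bore 18 mm across flats, with a lead-in 4.5 mm high opening 2 mm wider all round; roof of the bore 13 mm above the mouth, so fully on, the mouth is 13 mm below the top of the screw's head. It goes on when the flats agree to about 6 degrees, else it stands on the head until turned
- driver_small_grip (a point): centre of the handle of the other, smaller nut driver (8 mm socket) in the same stand: black handle 26 mm across flats and 54 mm long; not needed, leave it
- stand: fixed steel tool stand, 90 x 200 mm, top plate at 91 mm height; origin on the bench under its middle, z up, y along its length. Two round 32 mm holes at y = +40 and -40 mm; a driver hangs in each, its guard resting on the plate. The big driver may be in either
- funnels: the rack's three glass funnels, 57 mm wide, tops at 0.32 m; origin on the bench below the rack's middle; they stand at y = -75, 25 and 125 mm along the rack; the loose screw is at x = 40, y = -215 mm, at the end of the board
- tape: roll of white tape lying flat, 92 mm across, 48 mm high; leave it
- scale: small digital scale 125 x 100 x 20 mm; leave it
- dish: glass dish 94 mm across with spare coach screws; leave it
- handset: white hand-held meter 150 x 56 x 20 mm; leave it
- notebook: ring-bound notebook 105 x 148 x 15 mm; leave it
- beaker: glass beaker 66 mm across, 90 mm high; leave it
- bottle: amber bottle 70 mm across, 140 mm high with a blue cap; leave it
- scissors: scissors lying flat, about 175 mm long; leave them
Mind the look-alikes: they are no part of the job. Leave any orange look-alike of the part that bears driver_grip alone.

How it is judged:
On the way, in this order (a step that is already met when the one before it is completed fails the run):
1. the socket of the big driver is on the head of the standing screw (horizontal distance between driver_mouth and screw_head below 0.004 m and z of driver_mouth in the frame of screw_head below -0.008 m and angle between the z axis of driver_mouth and the z axis of screw_head, either way round below 0.15 rad), for 0.1 s.
2. the screw has cut its first thread (at least three quarters of a turn) under the driver (value of joint thread_turn above 4.7 rad and horizontal distance between driver_mouth and screw_head below 0.006 m), for 0.1 s.
At the end, for the whole second after the job is handed in: The screw has cut three quarters to one and three quarters of a turn of thread (4.7 to 11.5 rad); the big driver hangs at rest in the hole it was taken from, within 8 mm of where it was and upright within 7 degrees (value of joint thread_turn between 4.7 and 11.5 rad and distance of driver_grip from where it was at the start of the episode below 0.008 m and angle between driver_grip's own z axis and vertical below 0.12 rad and linear speed of driver below 0.02 m/s); the robot touches nothing.
It fails at once if the screw is pushed onto the wood with more than 35 N (contact force between screw and thread_turn above 35 N).
It fails at once if the glass funnels are struck or pushed (contact force between anything else and funnels above 3 N).
It fails at once if the small driver is taken out of its hole (distance of driver_small_grip from where it was at the start of the episode above 0.02 m).
It fails at once if a bystander on the bench is moved (distance of any of tape, scale, dish, handset, notebook, beaker, bottle, scissors from where it was at the start of the episode above 0.025 m).
It also fails if it takes over 72 s, if anything falls off the work surface, if the arm or the gripper's body presses on something with over 40 N, if the wrist force passes 120 N, or if a joint passes its speed limit or range.

## Working session

There is one attempt and no reset: what is moved stays moved. The work goes in short steps, each a Python script; the robot and the scene stay as the last script left them, time stands still between calls to the robot, and variables do not carry over. Pictures are saved under pics/ and viewed, at most 10 in all, crops included, and the job is handed in when it is done.

```bash
mkdir -p pics; cat > h.py <<'E'
import numpy as np, cv2
from scipy.spatial.transform import Rotation as R
from workcell import bot, kin, read_state, grab_frame, find_in, masks_of, pinpoint
def towld(fr,p,st=None):
    p=np.append(np.asarray(p,float),1)
    if 'view' in fr: return (np.linalg.inv(fr['view'])@p)[:3]
    q=(fr['tool_from_camera']@p)[:3]
    return R.from_rotvec(st['tcp_rot']).apply(q)+st['tool_pos']
def save(fr,n): cv2.imwrite('pics/'+n,fr['img'][:,:,::-1])
def down(yaw): # tool z down, tool y axis at angle yaw (world)
    y=np.array([np.cos(yaw),np.sin(yaw),0]);z=np.array([0,0,-1.]);x=np.cross(y,z)
    return R.from_matrix(np.c_[x,y,z]).as_rotvec()
E
python3 - <<'E'
from h import *
s=read_state();print(s)
for c in ('top','scene'):
    f=grab_frame(c);save(f,c+'1.png')
    for n in ('screw_head','screw_hole','driver_grip','driver_mouth','driver_small_grip','stand','funnels'):
        print(c,n,[(towld(f,d['at']).round(4).tolist(),round(d['score'],2)) for d in pinpoint(f,n)[:3]])
E
```

```text
{'clock': 0.0, 'qpos': array([ 9.84678844e-01,  3.81181342e-01,  1.29824334e+00,  1.35856032e-05,
        1.46360137e+00, -2.15292912e-01]), 'joint_velocities': array([-0.00071557,  0.00055852, -0.00106023,  0.00040707, -0.00039247,
       -0.00064952]), 'joint_torque': array([ 4.43133104e-04, -4.48471498e+01, -2.31278658e+01, -1.76070212e-04,
        4.81158044e-03,  7.04167775e-06]), 'tool_pos': array([0.19914369, 0.51237255, 0.23092552]), 'tcp_rot': array([-5.79054925e-01, -3.08718393e+00,  2.06457624e-03]), 'contact_force': array([-0.15056211, -0.48566145, -0.06976876]), 'wrist_torque': array([-0.03015265,  0.02138128, -0.03383125]), 'finger_force': 0.0, 'width': 0.9974461028786752}
top screw_head [([0.476, 0.0707, 0.0508], 0.62), ([0.4756, 0.0721, 0.0959], 0.38)]
top screw_hole [([0.4753, 0.0734, 0.0494], 0.91)]
top driver_grip [([0.4069, -0.389, 0.1078], 0.91), ([0.5379, -0.2587, 0.1296], 0.88)]
top driver_mouth [([0.4048, -0.3857, 0.0021], 0.73), ([0.5397, -0.2587, 0.1256], 0.51)]
top driver_small_grip [([0.5419, -0.3459, 0.122], 0.81), ([0.5727, -0.5549, -0.0019], 0.67), ([0.5374, -0.2568, 0.1225], 0.19)]
top stand [([0.5373, -0.3032, -0.0013], 0.83), ([0.6979, -0.2807, -0.0013], 0.5)]
top funnels []
scene screw_head [([0.4178, -0.6009, -0.0028], 0.69), ([0.4749, 0.075, 0.1021], 0.6)]
scene screw_hole [([0.4754, 0.0736, 0.0526], 0.69), ([0.5404, -0.2991, 0.0022], 0.62), ([0.5411, -0.3419, 0.1234], 0.48)]
scene driver_grip [([0.5411, -0.2642, 0.1245], 0.84), ([0.4041, -0.382, 0.1138], 0.63)]
scene driver_mouth [([0.5398, -0.263, 0.0153], 0.93), ([0.3994, -0.3919, 0.0001], 0.78)]
scene driver_small_grip [([0.5412, -0.3394, 0.1227], 0.56)]
scene stand [([0.5406, -0.2984, 0.0051], 0.9), ([0.6807, -0.4023, 0.0046], 0.55), ([0.5401, -0.2612, 0.0143], 0.37)]
scene funnels []
```

View pics/top1.png

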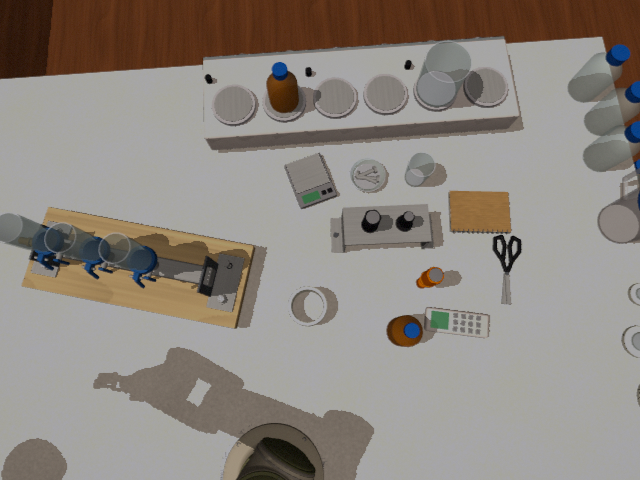

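View pics/scene1.png

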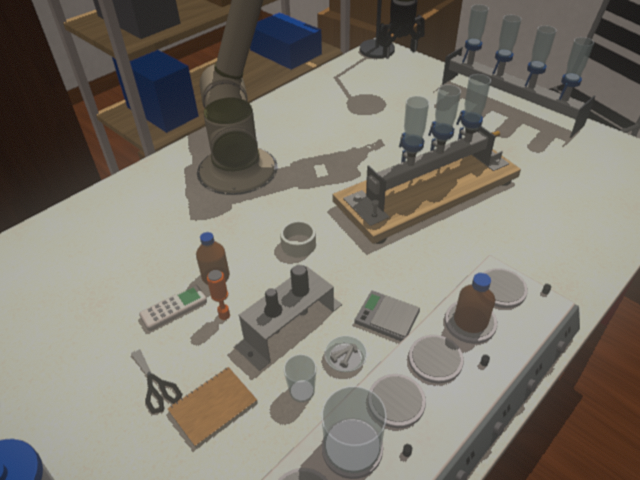

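The top view shows the big driver at px (372,221), in the stand's hole nearer the robot's left, with the small one at (406,221). The orange look-alike stands at (430,278), and the loose screw is at about (222,298) on the right end of the board. I'll look at it closer with the wrist camera.

```bash
python3 - <<'E'
from h import *
bot.goto([0.30,0.2,0.38],down(np.pi/2))
bot.goto([0.40,0.05,0.28],down(np.pi/2))
s=read_state();f=grab_frame('wrist');save(f,'w1.png');print(s['clock'],s['qpos'].round(3),s['contact_force'],s['tool_pos'])
print(f['tool_from_camera'].round(3),f['intrinsics'])
for n in ('screw_head','screw_hole'):
    print(n,[(towld(f,d['at'],s).round(4).tolist(),round(d['score'],2)) for d in pinpoint(f,n)[:3]])
bot.goto([0.46,-0.25,0.30],down(np.pi/2))
s=read_state();f=grab_frame('wrist');save(f,'w2.png');print(s['clock'],s['qpos'].round(3),s['contact_force'],s['tool_pos'])
for n in ('driver_grip','driver_small_grip','driver_mouth'):
    print(n,[(towld(f,d['at'],s).round(4).tolist(),round(d['score'],2)) for d in pinpoint(f,n)[:3]])
E
```

```text
2.9833 [-0.17   0.08   1.562  0.     1.499 -1.741] [-0.16935503  1.03595195  0.67860906] [0.39998727 0.05082198 0.28048154]
[[ 0.001  0.954  0.301  0.076]
 [ 1.    -0.001  0.001  0.   ]
 [ 0.001  0.301 -0.954 -0.142]
 [ 0.     0.     0.     1.   ]] [[371.64829954   0.         319.9634687 ]
 [  0.         371.64829954 232.52343327]
 [  0.           0.           1.        ]]
screw_head [([0.4751, 0.0704, 0.0975], 0.94)]
screw_hole [([0.4811, 0.0724, 0.0527], 0.64)]
4.3083 [-0.722  0.292  1.233  0.     1.616 -2.294] [ 0.36869343 -0.41885708 -0.45607672] [ 0.46015746 -0.24878842  0.30021023]
driver_grip [([0.5402, -0.2591, 0.127], 0.92), ([0.4087, -0.3867, 0.1154], 0.76), ([0.5417, -0.3453, 0.1259], 0.46)]
driver_small_grip [([0.5407, -0.3437, 0.1255], 0.61)]
driver_mouth [([0.4092, -0.3847, -0.005], 0.63), ([0.5413, -0.3017, -0.0006], 0.5)]
```

```bash
cat >> h.py <<'E'
def ortho(fr,st,c,half,n=400):
    """top-down patch of the plane z=c[2]; right = +x world, up = +y world"""
    g=np.linspace(-half,half,n);X,Y=np.meshgrid(c[0]+g,c[1]-g)
    P=np.stack([X,Y,np.full_like(X,c[2])],-1).reshape(-1,3)
    T=np.eye(4);T[:3,:3]=R.from_rotvec(st['tcp_rot']).as_matrix();T[:3,3]=st['tool_pos']
    M=np.linalg.inv(T@fr['tool_from_camera']);q=P@M[:3,:3].T+M[:3,3]
    x,y,z=q[:,0],-q[:,1],-q[:,2];rr=np.hypot(x,y);th=np.arctan2(rr,z);K=fr['intrinsics']
    u=K[0,2]+K[0,0]*th*x/rr;v=K[1,2]+K[1,1]*th*y/rr
    return cv2.remap(fr['img'],u.reshape(n,n).astype('f4'),v.reshape(n,n).astype('f4'),cv2.INTER_CUBIC)
E
python3 - <<'E'
from h import *
# closer looks: driver now, camera straight over it
bot.goto([0.47,-0.259,0.27],down(np.pi/2))
s=read_state();f=grab_frame('wrist')
d=pinpoint(f,'driver_grip');print([(towld(f,e['at'],s).round(4).tolist(),round(e['score'],2)) for e in d[:2]])
a=ortho(f,s,[0.540,-0.260,0.157],0.035)
cv2.imwrite('pics/d.png',a[:,:,::-1])
E
```

```text
[([0.5393, -0.2602, 0.1279], 0.83), ([0.4076, -0.3831, 0.1153], 0.69)]
```

View pics/d.png

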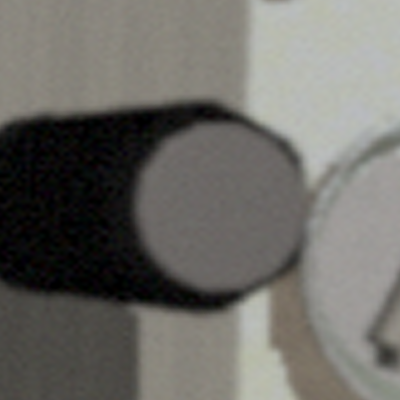

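View pics/w1.png

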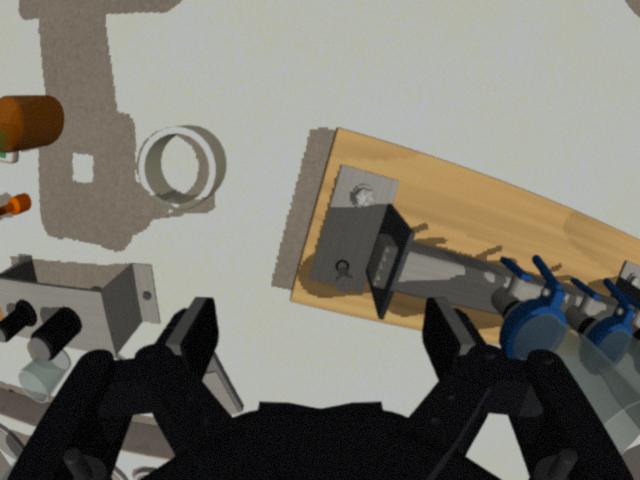

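Driver: hex flats are about normal to world x (≈4°), centre ≈ (0.5405, -0.2605). In w1 the loose screw's bright hex head is at px (362,195), the other screw is down at (343,268), and the rack's end plate is close beside them. Grasping now.

```bash
python3 - <<'E'
from h import *
o=down(np.radians(4))
c=np.array([0.5403,-0.2605])
bot.goto([*c,0.25],o)
bot.line_to([*c,0.130],0.1)
s=read_state();print(s['contact_force'].round(2))
bot.close_gripper(80)
bot.wait(0.3)
s=read_state();print(s['clock'],s['tool_pos'],s['width'],s['finger_force'],s['contact_force'].round(2),s['wrist_torque'].round(2))
np.save('grasp.npy',s['tool_pos'])
bot.line_to([*c,0.27],0.12)
bot.wait(0.2)
s=read_state();print(s['clock'],s['tool_pos'],s['width'],s['contact_force'].round(2),s['wrist_torque'].round(2))
# view of the screw, driver kept clear to the -x side
bot.goto([0.44,0.0,0.29],down(np.radians(90)))
s=read_state();f=grab_frame('wrist');save(f,'w3.png');print(s['clock'],s['qpos'].round(3))
for n in ('screw_head','driver_mouth'):
    print(n,[(towld(f,d['at'],s).round(4).tolist(),round(d['score'],2)) for d in pinpoint(f,n)[:3]])
cv2.imwrite('pics/s3.png',ortho(f,s,[0.475,0.071,0.0975],0.03)[:,:,::-1])
D=f['depth'];print('rack depth min',D[D>0].min())
E
```

```text
[-0.4   0.12  0.04]
8.4417 [ 0.54066915 -0.26059133  0.13050098] 0.40705950022483206 79.8636981160962 [1.65 1.35 4.6 ] [ 0.15 -0.26 -0.  ]
9.9583 [ 0.54021912 -0.26045823  0.26955597] 0.4074194498595359 [ 0.71 -0.84 -2.23] [0.01 0.02 0.02]
11.0417 [-0.271  0.144  1.459 -0.     1.538 -1.84 ]
screw_head [([0.4797, 0.0714, 0.0995], 0.92)]
driver_mouth [([0.4451, -0.0006, 0.1755], 0.97), ([0.4069, -0.384, -0.0018], 0.85)]
rack depth min 0.05215236
```

View pics/w3.png

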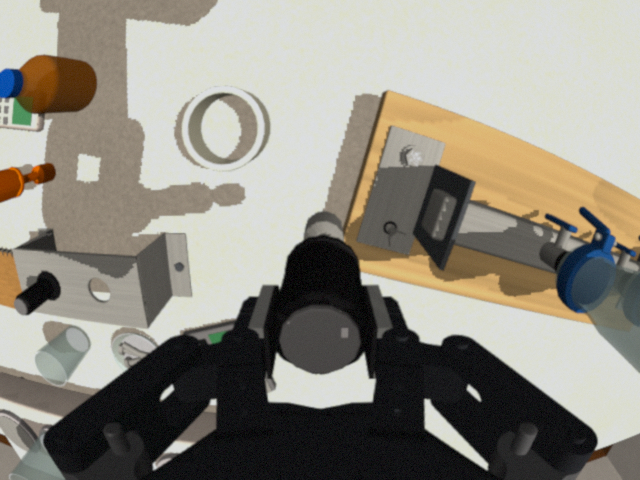

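View pics/s3.png

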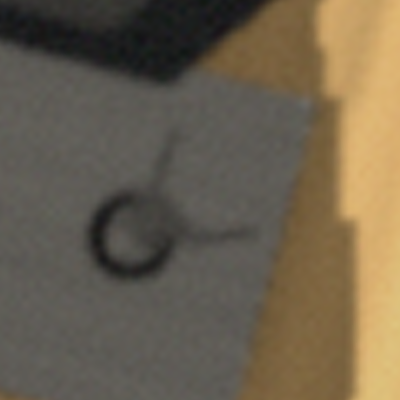

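```bash
python3 - <<'E'
from h import *
a=cv2.imread('pics/w3.png')[120:270,350:500]; b=cv2.imread('pics/scene1.png')[170:245,335:410]
f=grab_frame('wrist');D=f['depth']
for u,v in((410,155),(408,160),(393,228),(391,231),(380,190),(375,230)):print(u,v,D[v,u])
s=read_state()
for d in pinpoint(f,'screw_head')[:2]:
    p=d['at'];x,y,z=p[0],-p[1],-p[2];r=np.hypot(x,y);t=np.arctan2(r,z);K=f['intrinsics'];print(p,K[0,2]+K[0,0]*t*x/r,K[1,2]+K[1,1]*t*y/r,d['score'])
    fs=grab_frame('scene');q=fs['view']@np.append(towld(f,p,s),1);K=fs['intrinsics'];print('scene px',K[0,0]*q[0]/-q[2]+K[0,2],K[1,1]*q[1]/q[2]+K[1,2])
cv2.imwrite('pics/c.png',np.hstack([cv2.resize(a,(400,400),interpolation=2),cv2.resize(b,(400,400),interpolation=2)]))
E
```

```text
410 155 0.3624793
408 160 0.36577207
393 228 0.3797182
391 231 0.37110743
380 190 0.38546595
375 230 0.39764404
[0.0733, -0.0075, -0.3501] 396.6557417141041 240.3705280577462 0.63
scene px 374.7629416852505 201.4772481607261
```

View pics/c.png

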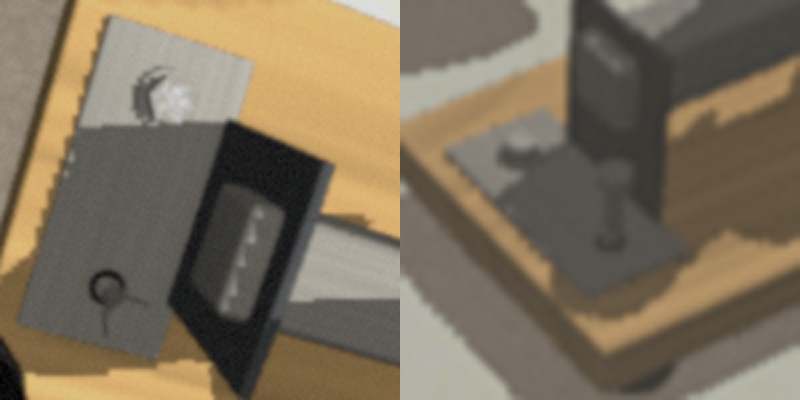

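The scene crop shows the standing screw at px (375,202), in the rack's shadow at the larger-x side. The bright one at (410,155) in w3 is already down. The networks' point agrees with the standing one, so I'll look closer from directly above.

```bash
cat >> h.py <<'E'
def cloud(f,s):
    D=f['depth'];v,u=np.nonzero(D>0);K=f['intrinsics'];d=D[v,u]
    x=u-K[0,2];y=v-K[1,2];r=np.hypot(x,y)+1e-9;t=r/K[0,0];k=np.tan(t)*d/r
    p=np.c_[x*k,-y*k,-d,np.ones_like(d)]@f['tool_from_camera'].T
    return R.from_rotvec(s['tcp_rot']).apply(p[:,:3])+s['tool_pos'],u,v
E
python3 - <<'E'
from h import *
bot.goto([0.474,-0.01,0.225],down(0))
bot.wait(0.2)
for k in range(2):
    s=read_state();f=grab_frame('wrist')
    print([(towld(f,d['at'],s).round(4).tolist(),round(d['score'],2)) for d in pinpoint(f,'screw_head')[:2]],[(towld(f,d['at'],s).round(4).tolist(),round(d['score'],2)) for d in pinpoint(f,'driver_mouth')[:1]])
    P,u,v=cloud(f,s)
    b=(abs(P[:,0]-.477)<.02)&(abs(P[:,1]-.071)<.02)
    h=b&(P[:,2]>.085)&(P[:,2]<.115);q=P[h];print(len(q),q.mean(0).round(4),np.percentile(q,[5,95],axis=0).round(4).tolist(),'flange',np.median(P[b&(P[:,2]<.07),2]))
    print('median z',np.median(q[:,2]),cv2.minAreaRect((q[:,:2]*1000).astype('f4')))
e=(P[:,1]>.09)&(P[:,1]<.2)&(abs(P[:,0]-.48)<.1);print('rack top near',P[e,2].max())
print(s['clock'],s['qpos'].round(2))
c=[*np.median(q[:,:2],0),np.median(q[:,2])]
a=ortho(f,s,c,0.015)
a=cv2.normalize(a,None,0,255,cv2.NORM_MINMAX);cv2.imwrite('pics/s4.png',a[:,:,::-1])
E
```

```text
[([0.4795, 0.0722, 0.1019], 0.79)] [([0.4786, -0.0129, 0.1124], 0.58)]
480 [0.4785 0.0744 0.0982] [[0.4711, 0.0675, 0.097], [0.4854, 0.0814, 0.0993]] flange 0.05195896383662482
median z 0.09819995990015044 ((478.58551025390625, 74.46479034423828), (17.88261604309082, 16.756961822509766), 0.14002679288387299)
[([0.4795, 0.0719, 0.1017], 0.96)] [([0.4781, -0.013, 0.1108], 0.86)]
477 [0.4785 0.0744 0.0981] [[0.4716, 0.0675, 0.0969], [0.4854, 0.0813, 0.0994]] flange 0.05190659438252715
median z 0.09811238181431844 ((478.5804443359375, 74.45745086669922), (17.89564323425293, 16.77069091796875), 0.10043658316135406)
rack top near 0.1550987663384783
13.0917 [-0.27  0.25  1.51  0.    1.38 -0.27]
```

View pics/s4.png

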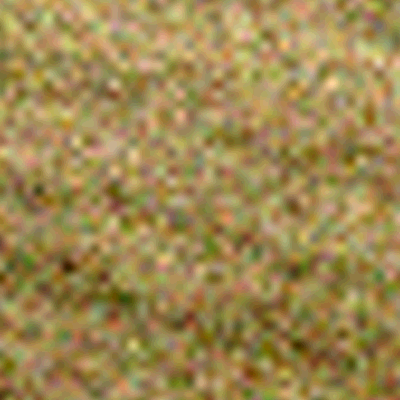

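The crop is only noise because the head sits in shadow, but depth gives it cleanly: 17 mm across at z ≈ 0.098. I'll fit the hexagon from depth in two views and check the held driver in the same clouds.

```bash
python3 - <<'E'
from h import *
from scipy.optimize import least_squares
def hexfit(q):
    best=[]
    for a in np.radians(np.arange(0,60,1.)):
        N=np.array([[np.cos(a+k*np.pi/3),np.sin(a+k*np.pi/3)] for k in range(3)])
        t=q@N.T; lo,hi=np.percentile(t,[2,98],axis=0); best.append(((hi-lo).mean(),a,np.linalg.lstsq(N,(lo+hi)/2,rcond=None)[0]))
    w=np.array([b[0] for b in best]);ph=np.angle((w*np.exp(6j*np.array([b[1] for b in best]))).sum())
    a=((ph+np.pi)/6)%(np.pi/3)   # minimum of the 6th harmonic
    return np.degrees(a),min(best,key=lambda b:b[0])[2],w.min(),w.max()
def look(tag):
    bot.wait(0.2)
    Q=[];S=[]
    for k in range(4):
        s=read_state();f=grab_frame('wrist');P,u,v=cloud(f,s);t=s['tool_pos']
        h=(np.hypot(P[:,0]-.4785,P[:,1]-.074)<.014)&(P[:,2]>.090)&(P[:,2]<.105);Q.append(P[h])
        r=np.hypot(P[:,0]-t[0],P[:,1]-t[1])<.03
        S.append(P[r&(P[:,2]<t[2]-.09)&(P[:,2]>t[2]-.120)])
    q=np.vstack(Q);print(tag,'head',np.median(q[:,2]),hexfit(q[:,:2]),'rect',cv2.minAreaRect((q[:,:2]*1000).astype('f4')))
    p=np.vstack(S);r=least_squares(lambda c:np.hypot(p[:,0]-c[0],p[:,1]-c[1])-.0135,t[:2],loss='soft_l1',f_scale=.001)
    print(len(p),'socket xy - tcp',(r.x-t[:2]).round(4),'in tool',R.from_rotvec(s['tcp_rot']).inv().apply([*(r.x-t[:2]),0]).round(4),'rms',np.sqrt(np.mean(r.fun**2)),'lowest z-tcp',np.percentile(p[:,2],1)-t[2])
look('yaw0')
bot.goto([0.40,0.065,0.23],down(np.pi/2+.3))
look('yaw107');print(read_state()['clock'])
E
```

```text
yaw0 head 0.09817483691862042 (np.float64(37.62776784950919), array([0.47847022, 0.07444732]), np.float64(0.015732704874267114), np.float64(0.016256895754752726)) rect ((478.5647888183594, 74.47259521484375), (17.917373657226562, 16.801000595092773), 0.08685505390167236)
1284 socket xy - tcp [ 0.003  -0.0011] in tool [-0.0011  0.003  -0.    ] rms 0.00029641706400175674 lowest z-tcp -0.11374839710003762
  return _methods._mean(a, axis=axis, dtype=dtype,
  ret = ret.dtype.type(ret / rcount)
Traceback (most recent call last):
IndexError: index -1 is out of bounds for axis 0 with size 0
```

```bash
cat >> h.py <<'E'
from scipy.optimize import least_squares
def hexfit(q):
    A=np.radians(np.arange(0,60,1.));W=[];C=[]
    for a in A:
        N=np.array([[np.cos(a+k*np.pi/3),np.sin(a+k*np.pi/3)] for k in range(3)])
        t=q@N.T; lo,hi=np.percentile(t,[1,99],axis=0); W.append((hi-lo).mean()); C.append(np.linalg.lstsq(N,(lo+hi)/2,rcond=None)[0])
    W=np.array(W);a=((np.angle((W*np.exp(6j*A)).sum())+np.pi)/6)%(np.pi/3)
    return np.degrees(a).round(1),C[int(W.argmin())].round(5),W.min().round(4),W.max().round(4)
def look(tag):
    bot.wait(0.2);Q=[];S=[]
    for k in range(4):
        s=read_state();f=grab_frame('wrist');P,u,v=cloud(f,s);t=s['tool_pos']
        h=(np.hypot(P[:,0]-.4785,P[:,1]-.074)<.015)&(P[:,2]>.090)&(P[:,2]<.105);Q.append(P[h])
        r=np.hypot(P[:,0]-t[0],P[:,1]-t[1])<.03
        S.append(P[r&(P[:,2]<t[2]-.09)&(P[:,2]>t[2]-.120)])
    q=np.vstack(Q);print(tag,s['clock'],'head',len(q))
    if len(q):print(np.median(q[:,2]),q.mean(0).round(5),hexfit(q[:,:2]))
    p=np.vstack(S)
    if len(p):
        r=least_squares(lambda c:np.hypot(p[:,0]-c[0],p[:,1]-c[1])-.0135,t[:2],loss='soft_l1',f_scale=.001)
        print(len(p),'socket-tcp in tool',R.from_rotvec(s['tcp_rot']).inv().apply([*(r.x-t[:2]),0]).round(4),np.percentile(p[:,2],1)-t[2])
E
python3 - <<'E'
from h import *
H=np.array([.4785,.0744])
for d in (-90,-30):
    a=np.radians(d);t=H-.084*np.array([-np.sin(a),np.cos(a)])
    bot.goto([*t,.225],down(a));look(d);print(read_state()['qpos'].round(2))
E
```

```text
-90 18.825 head 1881
0.09817191354565927 [0.47837 0.07461 0.09818] (np.float64(39.0), array([0.47833, 0.0746 ]), np.float64(0.0163), np.float64(0.017))
1287 socket-tcp in tool [-0.0004  0.0025  0.    ] -0.11369496289516609
[-0.11  0.12  1.68 -0.    1.34  1.46]
-30 20.3333 head 1898
0.09820829962689856 [0.47824 0.07449 0.09819] (np.float64(38.5), array([0.47824, 0.07449]), np.float64(0.0163), np.float64(0.0171))
1293 socket-tcp in tool [-0.0008  0.003   0.    ] -0.1138867473760503
[-0.27  0.19  1.6   0.    1.36  0.26]
```

Three yaws agree on the head: (0.4783, 0.0745, 0.098), hex at 38.5°. The socket sits 2.8 mm along tool y from the TCP axis, which I'll compensate. Seating it now.

```bash
cat >> h.py <<'E'
H=np.array([.4783,.0745]);O=np.array([-.0008,.0028])
def tcp(yaw,z,H=H):
    c,s=np.cos(yaw),np.sin(yaw)
    return np.array([*(H-O[0]*np.array([-s,c])-O[1]*np.array([c,s])),z])
def F(): 
    s=read_state();return s['contact_force'],s
E
python3 - <<'E'
from h import *
y=np.radians(98.4)
bot.goto([.44,.01,.25],down(np.radians(40)))
bot.goto(tcp(y,.235),down(y))
bot.line_to(tcp(y,.216),.05);bot.wait(.3)
b=np.mean([F()[0] for _ in range(3)],0);np.save('bias.npy',b);s=F()[1];print(s['clock'],s['qpos'].round(3),b.round(2),s['tool_pos']-tcp(y,.216))
z=.216
while z>.1975:
    z-=.0015;bot.line_to(tcp(y,z),.03)
    f,s=F();d=f-b;print(round(z,4),s['tool_pos'][2].round(4),d.round(1),s['clock'].__round__(2))
    if abs(d).max()>8:break
E
```

```text
23.1667 [-0.097  0.277  1.502 -0.     1.362 -1.814] [-0.25  0.54 -2.58] [3.32510978e-05 8.55570532e-06 1.56195253e-04]
0.2145 0.2144 [ 0.8 -0.4  0.5] 23.42
0.213 0.2129 [ 0.9 -0.1  0.9] 23.67
0.2115 0.2114 [-0.1 -1.2  0.1] 23.92
0.21 0.2099 [0.1 0.  0.5] 24.17
0.2085 0.2084 [-0.8  0.   0.9] 24.42
0.207 0.2069 [ 0.2 -0.7  0.3] 24.67
0.2055 0.2054 [ 0.8 -0.1  0.6] 24.92
0.204 0.2039 [-0.2 -0.2  0.3] 25.17
0.2025 0.2024 [-0.8  0.1 -0.6] 25.42
0.201 0.2009 [-0.  -1.   0.4] 25.67
0.1995 0.1994 [-0.1 -0.  -0.3] 25.92
0.198 0.1979 [-0.1  0.   0.4] 26.17
0.1965 0.1967 [-1.1  0.2  3.8] 26.42
```

```bash
cat > turn.py <<'E'
from h import *
b=np.load('bias.npy')
def fz():
    return np.mean([F()[0][2] for _ in range(1)])-b[2]
E
python3 - <<'E'
from turn import *
s=F()[1]
y0=np.radians(98.4);y1=np.radians(154)
z=.1985;bot.line_to(tcp(y0,z),.03)
for y in np.linspace(y0,y1,6)[1:]:
    bot.line_to(tcp(y,z),.02,down(y));f,s=F();print(s['clock'].__round__(2),s['qpos'][5].round(3),(f-b).round(1),s['wrist_torque'].round(2))
z=.1965
while z>.185:
    f=fz()
    if f>17:break
    z-=.001 if f<4 else .0004
    bot.line_to(tcp(y1,z),.02);f,s=F();print(round(z,4),s['tool_pos'][2].round(4),(f-b).round(1),round(s['clock'],2))
E
```

```text
27.01 -2.005 [-1.2  1.1  2.1] [ 0.52  0.33 -0.02]
27.35 -2.197 [-2.4  1.2  0.9] [ 0.52  0.58 -0.06]
27.69 -2.39 [-2.6  1.1  0.9] [ 0.51  0.68 -0.  ]
28.03 -2.583 [-2.9  2.   0.3] [0.51 0.9  0.06]
28.38 -2.776 [-4.  -0.2 -0.2] [0.39 0.93 0.05]
0.1955 0.1963 [-5.9  1.3  9.4] 28.68
0.1951 0.1962 [-6.1  1.3 11.7] 28.93
0.1947 0.1961 [-7.6  1.4 13.7] 29.18
0.1943 0.1959 [-7.9  1.3 16.7] 29.43
0.1939 0.1958 [-8.8  2.  18.4] 29.68
```

```bash
python3 - <<'E'
from turn import *
s=F()[1];y=np.radians(154);z=.1939;h=H.copy();T=21;i=0
j1=s['qpos'][0]
while True:
    f,s=F();d=f-b
    if i%3==0:print(round(s['clock'],2),s['qpos'][5].round(2),'z',round(z,4),s['tool_pos'][2].round(4),d.round(1),s['wrist_torque'].round(2),((h-H)*1e3).round(2))
    if s['qpos'][5]>2.72 or s['clock']>52 or d[2]>30 or np.hypot(*d[:2])>20:break
    h=h+np.clip(d[:2]*3e-5,-.0003,.0003)
    st=.2
    z+=np.clip((d[2]-T)*5e-5,-.0005,.0005)-st/6.28*.0045*(i>2)
    y-=st
    try: bot.line_to(tcp(y,z,h),.02,down(y))
    except bot.IKError as e: print(e);break
    i+=1
print(i,s['clock'],s['qpos'].round(3),d.round(1),z,s['tool_pos'])
np.save('end.npy',[y,z,*h])
E
```

```text
29.68 -2.78 z 0.1939 0.1958 [-8.8  2.  18.4] [ 0.57  2.32 -0.  ] [0. 0.]
30.73 -2.18 z 0.1936 0.1957 [-5.7  3.6 17.2] [0.88 1.68 0.06] [-0.73  0.19]
31.77 -1.58 z 0.1927 0.1952 [-3.6  0.8 19.1] [0.48 1.13 0.01] [-1.18  0.42]
32.83 -0.98 z 0.192 0.1947 [-4.2 -1.1 19.9] [-0.06  1.15  0.08] [-1.51  0.51]
33.88 -0.37 z 0.1915 0.1943 [-4.9 -1.  20. ] [-0.16  1.33 -0.02] [-1.86  0.42]
34.92 0.23 z 0.191 0.1938 [-4.  -0.5 21.4] [0.08 1.35 0.02] [-2.23  0.34]
35.98 0.83 z 0.1906 0.1935 [-3.1  1.5 19.2] [ 0.37  0.98 -0.02] [-2.58  0.34]
37.02 1.43 z 0.19 0.193 [-3.2  0.3 20.8] [0.14 0.75 0.03] [-2.83  0.39]
38.08 2.03 z 0.1895 0.1926 [-2.2 -1.3 21. ] [-0.12  0.68  0.01] [-3.06  0.4 ]
39.12 2.63 z 0.1891 0.1921 [-3.2 -1.3 21.5] [-0.01  0.82  0.06] [-3.28  0.27]
28 39.475 [-9.100e-02  3.010e-01  1.543e+00 -1.000e-03  1.289e+00  2.826e+00] [-3.8 -0.5 19.7] 0.1889723314368797 [0.4800368  0.07410679 0.1919783 ]
```

z sank 3.8 mm at constant force, i.e. about 5.3 rad of thread. I'll lift off and verify the head height and whether the driver slipped in the grip.

```bash
python3 - <<'E'
from turn import *
y,z,hx,hy=np.load('end.npy');h=np.array([hx,hy])
for zz in (.1925,.198,.206,.23):
    bot.line_to(tcp(y,zz,h),.05);f,s=F();print(zz,(f-b).round(1))
a=np.radians(-30);t=H-.084*np.array([-np.sin(a),np.cos(a)])
bot.goto([*t,.225],down(a));
import h as hh
# same look, wider height window
bot.wait(.2);s=read_state();f=grab_frame('wrist');P,u,v=cloud(f,s)
q=P[(np.hypot(P[:,0]-.4785,P[:,1]-.074)<.018)&(P[:,2]>.078)&(P[:,2]<.11)];print('head',len(q),np.median(q[:,2]),q.mean(0).round(4),hexfit(q[:,:2]))
t=s['tool_pos'];r=np.hypot(P[:,0]-t[0],P[:,1]-t[1])<.03
p=P[r&(P[:,2]<t[2]-.085)&(P[:,2]>t[2]-.125)]
r=least_squares(lambda c:np.hypot(p[:,0]-c[0],p[:,1]-c[1])-.0135,t[:2],loss='soft_l1',f_scale=.001)
print('socket in tool',R.from_rotvec(s['tcp_rot']).inv().apply([*(r.x-t[:2]),0]).round(4),np.percentile(p[:,2],1)-t[2],s['clock'])
save(f,'w5.png')
E
```

```text
0.1925 [4.6 1.1 2.8]
0.198 [6.4 0.2 1.3]
0.206 [5.8 0.4 1.5]
0.23 [-0.   0.1  0.3]
head 481 0.10148613158569836 [0.4783 0.0745 0.1015] (np.float64(12.5), array([0.47833, 0.07449]), np.float64(0.0163), np.float64(0.017))
socket in tool [-0.001   0.0029 -0.    ] -0.11367153965739943 43.3167
```

The head now stands at 0.1015, so the jammed socket dragged the loose screw up as it lifted. I'll re-seat and check that the wood contact is still at the lower level (thread kept), add a little turn for margin, then centre the socket before lifting.

```bash
python3 - <<'E'
from turn import *
y=np.radians(72.5);h=H.copy()
bot.goto(tcp(y,.222),down(y));z=.2035
f,s=F();b=f.copy();print(s['clock'],f.round(2))
bot.line_to(tcp(y,z),.04)
f,s=F();print((f-b).round(1),s['tool_pos'][2])
while z>.186:
    f,s=F();d=f-b;print(round(s['clock'],2),round(z,4),s['tool_pos'][2].round(4),d.round(1))
    if d[2]>17 or np.hypot(*d[:2])>15:break
    z-=.002 if d[2]<6 and z>.196 else .001 if d[2]<6 else .0006
    bot.line_to(tcp(y,z),.02)
np.save('st.npy',[y,z])
E
```

```text
44.8 [-0.01 -0.81 -1.46]
[-1.   1.1 -0.1] 0.20346860622169413
45.42 0.2035 0.2035 [-1.   1.1 -0.1]
45.67 0.2015 0.2015 [ 0.7  1.4 -0.9]
45.92 0.1995 0.1994 [-0.6  0.6 -1.5]
46.17 0.1975 0.1973 [ 0.   1.6 -0.5]
46.42 0.1955 0.1953 [-0.7  0.3 -1.5]
46.67 0.1945 0.1944 [-0.4  0.2 -1.2]
46.92 0.1935 0.1934 [-0.4  0.6 -0.6]
47.17 0.1925 0.1928 [-0.6  1.3  4.8]
47.42 0.1915 0.1924 [-1.2  1.   9.4]
47.67 0.1909 0.1922 [-2.   0.  12.4]
47.92 0.1903 0.192 [-2.9  1.9 16.1]
48.17 0.1897 0.1918 [-3.1  2.  19.4]
```

Thread kept: wood contact at the same depth, 3.9 mm below the first one (≈5.3 rad). I'll add 0.8 rad for margin, then return the driver.

```bash
python3 - <<'E'
from turn import *
y,z=np.load('st.npy');h=H.copy();b=np.array([-.1,-.2,-2.2])
for i in range(5):
    f,s=F();d=f-b
    print(round(s['clock'],2),s['tool_pos'][2].round(4),d.round(1))
    if d[2]>29:break
    z+=np.clip((d[2]-21)*5e-5,-.0004,.0004)-.16/6.28*.0045
    y-=.2;h=h+np.clip(d[:2]*2e-5,-.0002,.0002);bot.line_to(tcp(y,z,h),.02,down(y))
f,s=F();print(s['tool_pos'][2].round(4),(f-b).round(1))
z=s['tool_pos'][2]+.0002
for i in range(3):
    bot.line_to(tcp(y,z,h),.03);f,s=F();d=f-b;print('unload',d.round(1),((h-H)*1e3).round(2));h=h+np.clip(d[:2]*8e-5,-.0006,.0006)
bot.line_to(tcp(y,.21,h),.05);print((F()[0]-b).round(1))
bot.line_to(tcp(y,.27,h),.15)
s=F()[1];print(s['clock'],s['qpos'].round(2))
g=np.load('grasp.npy');o=down(np.radians(4))
bot.goto([.5403,-.2605,.27],o);bot.wait(.2)
bot.line_to([.5403,-.2605,.215],.12);bot.wait(.2)
s=F()[1];print(s['clock'],s['tool_pos'],F()[0].round(1))
E
```

```text
48.17 0.1918 [-3.1  1.4 20.1]
48.52 0.1918 [-3.4  1.2 20.8]
48.87 0.1917 [-3.4 -0.3 21.9]
49.22 0.1916 [-4.4 -0.6 22.4]
49.57 0.1915 [-4.6 -0.2 21.6]
0.1913 [-5.  -0.1 22.1]
unload [-0.7  0.8 11. ] [-0.38  0.03]
unload [-1.2  0.7  9.6] [-0.44  0.09]
unload [-0.9  0.4  9.8] [-0.53  0.14]
[ 0.2  0.2 -0.1]
51.7333 [-0.09  0.23  1.41 -0.    1.5  -0.36]
54.0333 [ 0.54053839 -0.26065993  0.21589295] [-0.3  0.2 -1.5]
```

```bash
python3 - <<'E'
from h import *
b=F()[0]
for z in (.200,.185,.160,.140,.133,.1305):
    bot.line_to([.5405,-.2605,z],.08);f,s=F();d=f-b;print(z,round(s['clock'],2),s['tool_pos'].round(4),d.round(1))
    if abs(d).max()>12:break
else:
    bot.open_gripper();bot.wait(.2)
    bot.line_to([.5405,-.2605,.235],.1)
    s=F()[1];print(s['clock'])
E
```

```text
0.2 54.38 [ 0.5404 -0.2604  0.1998] [ 0.3 -0.1  0.3]
0.185 54.71 [ 0.5404 -0.2604  0.1849] [-0.1  0.  -0.5]
0.16 55.17 [ 0.5406 -0.2606  0.1602] [ 0.3 -0.2  0.4]
0.14 55.57 [ 0.5405 -0.2605  0.1401] [ 1.2  0.1 -1.4]
0.133 55.82 [ 0.5404 -0.2605  0.1329] [ 0.6 -0.9 -1. ]
0.1305 56.07 [ 0.5405 -0.2605  0.1306] [ 0.1 -0.6 -0.1]
58.0083
```

```bash
python3 - <<'E'
from h import *
bot.goto([0.47,-0.259,0.27],down(np.pi/2))
s=read_state();f=grab_frame('wrist');save(f,'end.png')
print([(towld(f,e['at'],s).round(4).tolist(),round(e['score'],2)) for e in pinpoint(f,'driver_grip')[:2]])
cv2.imwrite('pics/d2.png',np.hstack([cv2.resize(f['img'],(533,400)),cv2.resize(ortho(f,s,[0.540,-0.260,0.157],0.035),(266,266)).repeat(1,0) if 0 else cv2.copyMakeBorder(cv2.resize(ortho(f,s,[0.540,-0.260,0.157],0.035),(260,260)),0,140,0,0,0)])[:,:,::-1]);print(s['clock'])
E
```

```text
[([0.4103, -0.3825, 0.1131], 0.91), ([0.5386, -0.2594, 0.1257], 0.71)]
59.4167
```

View pics/d2.png

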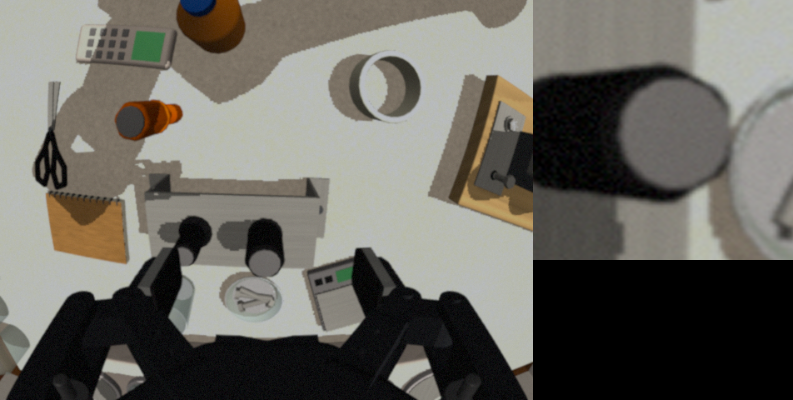

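The driver is back in its hole (px 265,245), upright and looking as it did at the start. Nothing else has moved, and the gripper is clear.

```bash
python3 -c "
from h import *
print(bot.finish_job())"
```

```text
the job is handed in; nothing more can be done
None
```

The screw has cut about one turn of thread (roughly 5.5–6 rad, worked out from how far it sank), the push readings stayed near 22 N, the big driver hangs back in its original hole, and the job is handed in at about 59 s; the hand-in gave no verdict.

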